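# Dress the display: figures to their plinths, canvas to the easel

## Task

Set up the studio display: stand each white plaster figure upright on the dark wooden plinth that has the same outline as the figure's own base (round, square, oblong), well centred and with its sides in line with the plinth's, facing either way; and lay the small canvas, painted face outward, on the sloped easel, squarely in the middle with a short edge resting down against the bottom lip. Tip no figure over and leave the glass dome where it stands; let go of everything.

Things in the scene. Friction and masses are not known exactly. Their poses are not given: they have to be found in the camera images.
- bear: Loose white plaster bear blank standing upright on its own flat ROUND base (diameter 64, 10 thick); about 0.16 kg. 83 mm tall: torso on the base, then an upright cylindrical head 40 mm in diameter from 43 to 73 mm above its underside (best grip at 58 mm height, from above, any direction), two small round ears on top to 83 mm. Origin: centre of the underside of its base; z up; the face looks along -x, ears lie to +y and -y.
- rabbit: Loose white plaster rabbit blank standing upright on its own flat SQUARE base (60 x 60, 10 thick); about 0.15 kg. Upright cylindrical head 36 mm in diameter from 43 to 71 mm above its underside (best grip at 58 mm height, from above), two long upright ears, within the head's width, to 97 mm. Origin: centre of the underside of its base; z up; x and y along the base's sides; the face looks along -x, ears lie to +y and -y.
- dog: Loose white plaster dog blank standing on its own flat OBLONG base (84 along x, 44 along y, 10 thick); about 0.17 kg. Four legs, a body 56 long (x), 32 wide (y), from 32 to 62 mm above its underside (best grip across its y width at 47 mm height, from above), head at the -x end up to 81 mm, tail at +x to 70 mm. Origin: centre of the underside of its base; z up.
- canvas: Loose small painted canvas block, lying flat on the table, painted face (blue with coloured dots) up: 80 long (x), 54 wide (y), 16 thick (z); 0.06 kg. To be gripped from above across its 54 mm width. Origin: centre of its underside; z out of the painted face. Either short edge may be the lower one on the easel.
- round_plinth: Fixed dark wooden ROUND display plinth, a plain disc of diameter 84, 18 high, flat top. Origin: centre of its underside on the table, z up.
- square_plinth: Fixed dark wooden SQUARE display plinth, 80 x 80, 18 high, flat top. Origin: centre of its underside on the table; x and y along its sides.
- oblong_plinth: Fixed dark wooden OBLONG display plinth, 106 along x, 64 along y, 18 high, flat top. Origin: centre of its underside on the table.
- easel: Fixed low easel of light wood, 100 long (x), 60 wide (y), 85 high. Two slats, 36 wide overall (narrower than the canvas), slope 35 degrees (0.611 rad) from the horizontal, 110 long, rising along its +x; at their lower (-x) end a lip 60 wide stands 14 mm out, square to them. The sloped face and lip are turned away from the robot base (within 0.3 rad). Origin: centre of its foot on the table, z up.
- easel_seat (a point): Point on the slats' sloped surface, midway across, 40 mm up the slope from the lip: where the centre of the canvas's underside lies when its lower short edge touches the lip. In the easel's frame at (-0.0122, 0, 0.0449) m. Axes as the easel's body (not tilted); in them up-slope is (0.819, 0, 0.574), the slope's outward normal (-0.574, 0, 0.819).
- glass_dome: Loose glass display dome on a round wooden foot, diameter 80, 109 mm tall, 0.25 kg, standing beyond the plinths. To be left alone. Origin: centre of its underside.

How it is judged:
By the outcome, as a careful person would: the job done as asked, in the order asked, and still so for the second after the job is handed in, with the robot touching nothing.
It also fails if it takes over 120 s, if anything falls off the work surface, if the arm or the gripper's body presses on something with over 40 N, if the wrist force passes 120 N, or if a joint passes its speed limit or range.

## Robot

A 6-joint arm with a two-finger parallel gripper is mounted at the origin on the work surface. World frame = base frame: x ahead of the robot, y to its left, z up, the work surface at z = 0. Lengths are in m, angles in degrees, forces in N, time in s.
With the tool pointing down it reaches from about 0.4 to 0.825 m from the base axis. Payload 7 kg.
Tool frame: the origin (TCP) lies midway between the tips of the shut fingers; the grasp point (between the pads) lies 19 mm behind it; z points along the fingers, y is the line along which they close (so a half turn about z gives the same grasp; the last joint's range is limited). The gripper opens to 88 mm and grips with 3 to 60 N. Pads are 19 mm wide; open, the fingers measure 130 mm over their backs; the gripper's body (78 mm by 193 mm) begins 47 mm behind the grasp point.
Start: joints at [86.179, 20.546, 0.682, 0, -70.136, -16.507], TCP at [0.235, 0.633, 0.189] pointing down, gripper open.
Joint ranges: [-176.03, 176.03], [-82.01, 121.73], [-58.28, 71.71], [-173.87, 95.51], [-174.79, -0.11], [-173.66, 173.66]. Speed limits (degrees/s): [136.94, 136.94, 172.46, 180, 180, 180].

## Interface

Orientations are given as a 3x3 rotation matrix whose columns are the frame's x, y, z axes.
In Python, from rig import robot gives the robot as it stands. Calls block until the motion is done:
- robot.goto(position, orientation): joint-space move of the TCP to a pose.
- robot.servo_line(position, ori=None, speed=0.15): straight line of the TCP; ori=None keeps the orientation; speed is the mean speed in m/s.
- robot.movej(angles): joint-space move.
- robot.move_gripper(opening): opening from 0.0 (shut) to 1.0 (fully open); the grip force is fixed at half the most; returns when the fingers have stopped.
- robot.dwell(seconds).
- robot.ik(position, orientation): joint angles nearest the present ones, or None.
- robot.grab_frame(name): name is "scene" or "top" or "wrist"; returns (picture, depth): 400x640x3 uint8, red, green, blue; 400x640 float32, m along the optical axis (not along the pixel's ray), 0 where there is no reading.
- robot.camera_info(name): a dict with "vfov" (degrees; the focal length in pixels is half the picture's height over the tangent of half this angle, whatever the lens; pixels are square), "cx", "cy" (the principal point, pixels), "view" (4x4, takes a point from world to camera coordinates); the wrist camera has in their place "T_tool_cam" (4x4, takes a point from camera to tool coordinates, whose origin is the TCP and whose axes are the flange's). Camera axes: x right, y down, z forward; pixel columns grow to the right and rows downward; lengths in m; the calibration is good to about 2 mm. A picture is of the moment at which its call begins: read the wrist's pose just before it. camera_info takes no time and is no camera call.
A pose or a line that the arm cannot do raises robot.Unreachable and nothing moves.
- robot.job_done(): hands the job in; it is judged then, once.
Readings, each from a call of its own:
- robot.read_t(): time.
- robot.read_qpos(): joint angles.
- robot.read_qvel(): joint speeds.
- robot.read_effort(): joint torques, N m.
- robot.read_position(): TCP position.
- robot.read_tcp_rot(): TCP orientation.
- robot.read_force(): force on the tool from outside, world axes, zero at the start.
- robot.read_ft_torque(): the same for the moment, N m.
- robot.read_grip_width(): opening from 0.0 (shut) to 1.0 (fully open).
- robot.read_finger_force(): force on a finger pad.
Only numpy, scipy, OpenCV 4.12 (cv2) and the standard library are available. Lean on these libraries where they do the work, as an engineer would, in place of code of your own. Each camera call takes 0.05 s, during which the arm holds its last target. There are 200 camera calls.

## Working session

There is one attempt and no reset: what is moved stays moved. The work goes in short steps, each a Python script; the robot and the scene stay as the last script left them, time stands still between calls to the robot, and variables do not carry over. Pictures are saved under pics/ and viewed, at most 14 in all, crops included, and the job is handed in when it is done.

```bash
mkdir -p pics; ls
python3 - <<'E'
from rig import robot
import cv2,numpy as np
np.set_printoptions(precision=4,suppress=True)
for n in ["top","scene","wrist"]:
    im,d=robot.grab_frame(n); cv2.imwrite(f"pics/{n}0.png",im[:,:,::-1]); np.savez(f"pics/{n}0.npz",im=im,d=d)
    print(n,robot.camera_info(n),(d>0).mean())
print(robot.read_tcp_rot(),robot.read_t())
E
```

```text
pics
top {'vfov': 57.20198159200019, 'cx': 312.74953937995815, 'cy': 198.4700168250237, 'view': array([[ 0.0251, -0.9997, -0.0057, -0.0185],
       [-0.9981, -0.0247, -0.0556,  0.6004],
       [ 0.0554,  0.0071, -0.9984,  0.7829],
       [ 0.    ,  0.    ,  0.    ,  1.    ]])} 0.9957890625
scene {'vfov': 57.686990915506065, 'cx': 317.75835148543376, 'cy': 196.4535709923759, 'view': array([[-0.2166,  0.9761,  0.014 ,  0.1149],
       [ 0.6124,  0.1471, -0.7768, -0.339 ],
       [-0.7603, -0.1597, -0.6296,  1.2346],
       [ 0.    ,  0.    ,  0.    ,  1.    ]])} 0.99602734375
wrist {'vfov': 60.79394317963267, 'cx': 318.7273038469697, 'cy': 200.28476122727957, 'T_tool_cam': array([[-0.0001, -0.9628, -0.2701,  0.0734],
       [ 1.    ,  0.0001, -0.0006, -0.0004],
       [ 0.0006, -0.2701,  0.9628, -0.195 ],
       [ 0.    ,  0.    ,  0.    ,  1.    ]])} 0.99586328125
[[ 0.9377 -0.3474 -0.0003]
 [-0.3474 -0.9377 -0.0013]
 [ 0.0001  0.0013 -1.    ]] 0.15
```

View pics/top0.png

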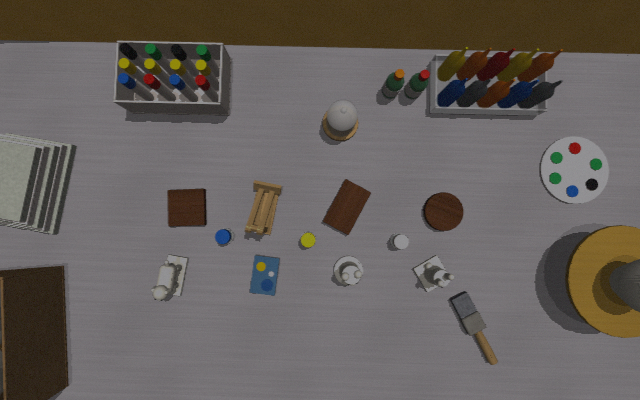

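View pics/scene0.png

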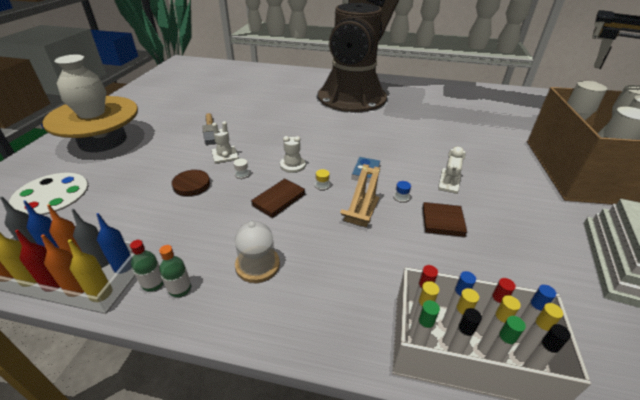

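Top view: dog (170,277), canvas (265,275), bear (348,271), rabbit (433,274), square plinth (187,208), easel (263,208) with its lip at the far end, near (267,187), oblong plinth (347,207), round plinth (443,211), dome (341,118). The paint pots at (223,237), (307,240) and (400,241) are obstacles. The scene view agrees.

```bash
cat > h.py <<'E'
from rig import robot
import cv2,numpy as np
np.set_printoptions(precision=4,suppress=True)
def cam(name):
    c=robot.camera_info(name); f=200/np.tan(np.radians(c["vfov"]/2))
    K=np.array([[f,0,c["cx"]],[0,f,c["cy"]],[0,0,1]])
    if name=="wrist":
        T=np.eye(4);T[:3,:3]=robot.read_tcp_rot();T[:3,3]=robot.read_position();T=T@c["T_tool_cam"]
    else: T=np.linalg.inv(c["view"])
    return K,T
def cast(K,T,uv,z):
    uv=np.asarray(uv,float).reshape(-1,2); r=np.c_[uv,np.ones(len(uv))]@np.linalg.inv(K).T@T[:3,:3].T
    return T[:3,3]+r*((z-T[2,3])/r[:,2:])
def cloud(K,T,d):
    v,u=np.mgrid[:400,:640]; r=np.stack([u,v,np.ones_like(u)],-1)@np.linalg.inv(K).T
    return (r*d[...,None])@T[:3,:3].T+T[:3,3]
def rect(p):
    (c,s,a)=cv2.minAreaRect(np.float32(p[:,:2]*1000)); 
    if s[0]<s[1]: s=(s[1],s[0]); a+=90
    return np.array(c)/1000,np.array(s),(a+90)%180-90   # long side direction (deg), -90..90
def down(yaw): # tool z down, tool x at yaw deg
    a=np.radians(yaw); c,s=np.cos(a),np.sin(a)
    return np.array([[c,s,0],[s,-c,0],[0,0,-1.]])
E
python3 - <<'E'
from h import *
K,T=cam("top"); f=np.load("pics/top0.npz"); P=cloud(K,T,f["d"]); Z=P[...,2]
print(T[:3,3])
tab=P[300:380,320:400,2]; print("table z",tab.mean(),tab.std())
S=dict(dog=(170,277),canvas=(265,275),bear=(348,271),rabbit=(433,274),square=(187,208),easel=(263,208),oblong=(347,207),round=(443,211),dome=(341,118),pb=(223,237),py=(307,240),pw=(400,241))
n,L=cv2.connectedComponents(np.uint8((Z>.005)&(f["d"]>0)))
for k,(u,v) in S.items():
    w=L[v-6:v+7,u-6:u+7]; w=w[w>0]; l=np.bincount(w).argmax() if len(w) else 0
    m=L==l; p=P[m]; c,s,a=rect(p)
    print(k,m.sum(),c,s,round(a,1),"z",np.percentile(p[:,2],[10,50,90,99]), "r",round(np.hypot(*c),3))
E
```

```text
[ 0.5564 -0.0092  0.815 ]
table z 0.00447030603728815 0.05836519253281313
dog 1080 [0.4265 0.2952] [84.5968 43.5413] -7.8 z [0.0089 0.0567 0.0757 0.0815] r 0.519
canvas 966 [0.4325 0.0979] [80.9558 54.32  ] -5.7 z [0.0144 0.0162 0.0182 0.0198] r 0.443
bear 679 [ 0.4496 -0.0831] [62.6643 57.1068] -76.0 z [0.0092 0.0541 0.0793 0.0841] r 0.457
rabbit 846 [ 0.4446 -0.2654] [60.4778 59.9897] 31.7 z [0.009  0.0241 0.081  0.0971] r 0.518
square 1384 [0.5751 0.2738] [81.4126 79.7708] -86.3 z [0.0161 0.0182 0.02   0.0212] r 0.637
easel 1203 [0.5784 0.1048] [109.603   59.9032] -10.4 z [0.0062 0.032  0.0781 0.0848] r 0.588
oblong 1427 [ 0.5851 -0.077 ] [106.0277  64.0995] -27.0 z [0.0166 0.0184 0.0202 0.0215] r 0.59
round 1215 [ 0.5806 -0.2868] [82.8071 82.3148] 2.6 z [0.0163 0.0185 0.0203 0.0217] r 0.648
dome 1160 [ 0.7658 -0.0584] [78.6811 67.9649] 84.6 z [0.0123 0.083  0.097  0.1076] r 0.768
pb 241 [0.5151 0.1857] [32.0728 31.3284] -32.2 z [0.0093 0.0377 0.0398 0.0414] r 0.548
py 196 [0.5138 0.0051] [31.7758 31.1758] -44.6 z [0.0106 0.038  0.0398 0.0404] r 0.514
pw 241 [ 0.5138 -0.1897] [32.644  31.7553] 40.6 z [0.0092 0.0379 0.0395 0.0411] r 0.548
```

```bash
cat >> h.py <<'E'
TOP=dict(dog=(.4265,.2952),canvas=(.4325,.0979),bear=(.4496,-.0831),rabbit=(.4446,-.2654),square=(.5751,.2738),oblong=(.5851,-.077),round=(.5806,-.2868),easel=(.5784,.1048))
def measure(P,keys,zmin=.005):
    Z=P[...,2]; n,L=cv2.connectedComponents(np.uint8(Z>zmin))
    for k in keys:
        near=(np.hypot(P[...,0]-TOP[k][0],P[...,1]-TOP[k][1])<.02)&(L>0)
        m=L==np.bincount(L[near]).argmax(); p=P[m]; c,s,a=rect(p)
        print(k,m.sum(),c,s,round(a,1),"z99",np.percentile(p[:,2],99),"z50",np.median(p[:,2]))
        if k in("bear","round"): 
            q=p[p[:,2]<(.014 if k=="bear" else .03)]
            c,r=cv2.minEnclosingCircle(np.float32(q[:,:2]*1000)); print("   circle",np.array(c)/1000,r)
        if k in("bear","rabbit"):
            q=p[(p[:,2]>.06)&(p[:,2]<.068)]
            print("   head-top z~.07 mean",p[(p[:,2]>.068)&(p[:,2]<.076),:2].mean(0))
E
python3 - <<'E'
from h import *
for n,y,keys in (("L",.2,("dog","square","canvas","easel")),("R",-.17,("bear","rabbit","oblong","round","canvas"))):
    robot.goto([.53,y,.22],down(0)); robot.dwell(.2)
    K,T=cam("wrist"); im,d=robot.grab_frame("wrist"); P=cloud(K,T,d); P[d==0]=-1; P[d>.6]=-1
    np.savez(f"pics/w{n}.npz",P=P,im=im); cv2.imwrite(f"pics/w{n}.png",im[:,:,::-1])
    t=P[np.abs(P[...,2])<.004]; print(n,"table",t[:,2].mean(),t[:,2].std(),robot.read_position()); measure(P,keys)
print(robot.read_t())
E
```

```text
L table -0.0007099424113098026 0.0008705850169628766 [0.5298 0.2005 0.2199]
dog 94330 [0.4829 0.1012] [429.0599 174.7632] -89.9 z99 0.3687596303997564 z50 0.34642291230582656
square 94330 [0.4829 0.1012] [429.0599 174.7632] -89.9 z99 0.3687596303997564 z50 0.34642291230582656
canvas 94330 [0.4829 0.1012] [429.0599 174.7632] -89.9 z99 0.3687596303997564 z50 0.34642291230582656
easel 4752 [0.5791 0.1049] [109.3366  60.6051] -10.0 z99 0.08345473127935525 z50 0.03273322490934208
R table -0.0007248082218744022 0.0008929006794501431 [ 0.5303 -0.1692  0.22  ]
bear 94968 [ 0.4907 -0.2244] [689.4833 163.8148] 85.8 z99 0.36887319457966733 z50 0.3465333210501343
   circle [ 0.4672 -0.2227] 346.9144287109375
   head-top z~.07 mean [ 0.4501 -0.1353]
rabbit 94968 [ 0.4907 -0.2244] [689.4833 163.8148] 85.8 z99 0.36887319457966733 z50 0.3465333210501343
   head-top z~.07 mean [ 0.4501 -0.1353]
oblong 5402 [ 0.5858 -0.0768] [105.7729  64.414 ] -26.9 z99 0.019127959581752098 z50 0.017231277028969094
round 4361 [ 0.5812 -0.2873] [82.7446 82.0379] -89.4 z99 0.019007287603684662 z50 0.017100628096523685
   circle [ 0.5809 -0.2876] 42.12422180175781
canvas 94968 [ 0.4907 -0.2244] [689.4833 163.8148] 85.8 z99 0.36887319457966733 z50 0.3465333210501343
3.9333
```

View pics/wL.png

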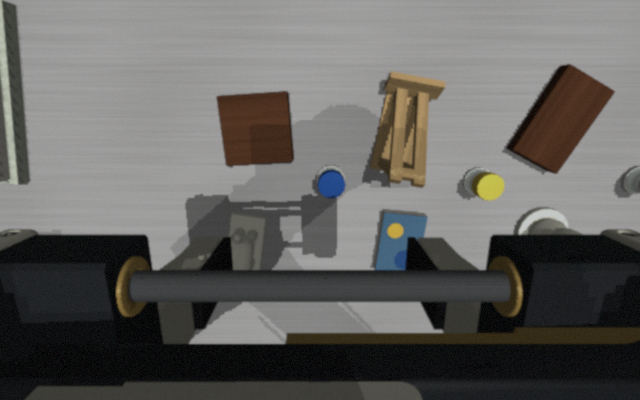

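View pics/wR.png

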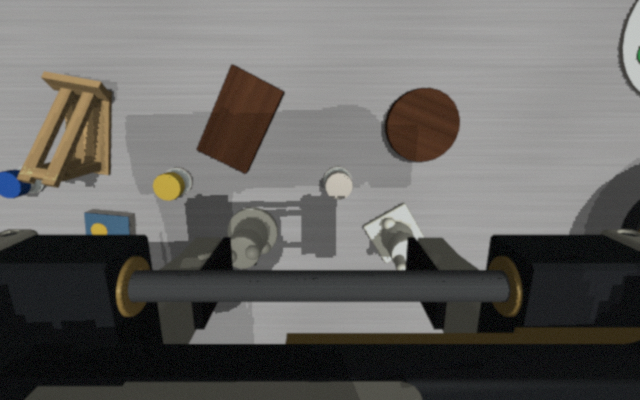

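The wrist view agrees with the top view to within 1 mm: square plinth (255,128), easel (407,130), oblong (560,118), round (423,125). The gripper hides the lower rows. Next I fit the easel slope and the bear's base.

Run:
```python
from h import *
P=np.load("pics/wL.npz")["P"]; K,T=cam("top"); f=np.load("pics/top0.npz"); Q=cloud(K,T,f["d"])
for nm,C in (("wrist",P),("top",Q)):
    p=C.reshape(-1,3); p=p[(np.hypot(p[:,0]-.579,p[:,1]-.105)<.07)&(p[:,2]>.006)&(p[:,2]<.095)]
    c,s,a=rect(p); h=np.radians(a+180); ex=np.array([np.cos(h),np.sin(h)]); ey=np.array([-ex[1],ex[0]])
    x=(p[:,:2]-c)@ex; y=(p[:,:2]-c)@ey; z=p[:,2]
    sl=(np.abs(y)<.018)&(z>.03)&(x>-.03)
    for _ in range(4): # robust slope line z=k*x+b on the upper surface
        k,b=np.polyfit(x[sl],z[sl],1); r=z-k*x-b; sl=(np.abs(y)<.02)&(x>-.035)&(np.abs(r)<.004)
    x0=(.0449-b)/k; lip=(x<-.04)&(z>.025)
    print(nm,c,s,a,"slope",np.degrees(np.arctan(k)),sl.sum(),"seat",c+x0*ex,"offset",x0,"lip y",np.percentile(y[lip],[1,99]),"lip x",np.percentile(x[lip],[1,99])-x0,"slat y",np.percentile(y[sl],[1,99]))
    # inner lip edge: residual jump
    for xx in np.arange(-.06,-.03,.003): 
        m=(np.abs(x-xx)<.0015)&(np.abs(y)<.018); print("   %.4f %.4f %.4f"%(xx-x0,np.median(z[m]),np.median(z[m]-k*x[m]-b)),end="")
    print()
p=Q.reshape(-1,3)
for k in ("bear","rabbit","dog"):
    q=p[(np.hypot(p[:,0]-TOP[k][0],p[:,1]-TOP[k][1])<.06)]
    print(k,[ (lo,q[(q[:,2]>lo)&(q[:,2]<hi),:2].mean(0),(((q[:,2]>lo)&(q[:,2]<hi)).sum())) for lo,hi in ((.068,.078),(.078,.1))])
    if k=="bear":
        b=q[(q[:,2]>.006)&(q[:,2]<.014)]; c,r=cv2.minEnclosingCircle(np.float32(b[:,:2]*1e3)); print(c,r,rect(b))
        hd=q[(q[:,2]>.068)]; print(cv2.minEnclosingCircle(np.float32(hd[:,:2]*1e3)))
for k,yaw,z in(("bear",0,.039),("rabbit",31.7,.039),("dog",-8,.028),("canvas",-5.7,.003),("square",3.7,.057),("round",0,.057),("oblong",-27,.046)):
    print(k,robot.ik([*TOP[k],z],down(yaw)),robot.ik([*TOP[k],z],down(yaw+180)))
```

```text
wrist [0.5791 0.1049] [109.3366  60.6051] -9.993820190429688 slope 34.83050197000901 2282 seat [0.585  0.1039] offset -0.005989284060806142 lip y [-0.0299  0.0292] lip x [-0.0485 -0.0363] slat y [-0.018   0.0179]
   -0.0540 nan nan   -0.0510 nan nan   -0.0480 0.0286 0.0169   -0.0450 0.0306 0.0170   -0.0420 0.0317 0.0162   -0.0390 0.0280 0.0103   -0.0360 0.0241 0.0043   -0.0330 0.0215 -0.0002   -0.0300 0.0231 -0.0007   -0.0270 0.0258 -0.0003
top [0.5785 0.1048] [109.4058  59.9079] -10.343658447265625 slope 35.05432599937513 536 seat [0.586  0.1034] offset -0.007651610192673185 lip y [-0.0296  0.0295] lip x [-0.0469 -0.0337] slat y [-0.0175  0.0182]
   -0.0523 nan nan   -0.0493 nan nan   -0.0463 0.0303 0.0174   -0.0433 0.0318 0.0174   -0.0403 0.0331 0.0161   -0.0373 0.0302 0.0118   -0.0343 0.0255 0.0049   -0.0313 0.0222 -0.0005   -0.0283 0.0241 -0.0012   -0.0253 0.0267 -0.0002
bear [(0.068, array([ 0.4479, -0.0832]), np.int64(224)), (0.078, array([ 0.4471, -0.0833]), np.int64(87))]
(446.8251953125, -83.71151733398438) 31.675687789916992 (array([ 0.4508, -0.0826]), array([62.6749, 54.46
[... 418 characters left out ...]
09]
rabbit [ -9.0932  14.5939 -30.133    0.     -45.273  130.7932] [ -9.0932  14.5939 -30.133    0.     -45.273  -49.2068]
dog [ 56.3905  15.5354 -30.6774   0.     -43.7872  25.6095] [  56.3905   15.5354  -30.6774    0.      -43.7872 -154.3905]
canvas [ 38.3824  11.4996 -41.3641   0.     -37.1363  45.9176] [  38.3824   11.4996  -41.3641   -0.      -37.1363 -134.0824]
square [ 42.9837  23.2119 -13.782    0.     -53.0061  50.7163] [  42.9837   23.2119  -13.782     0.      -53.0061 -129.2837]
round [ -9.0596  24.0842 -12.3433   0.     -53.5725  99.0596] [ -9.0596  24.0842 -12.3433   0.     -53.5725 -80.9404]
oblong [ 11.4687  20.072  -20.5964   0.     -49.3316  51.5313] [  11.4687   20.072   -20.5964    0.      -49.3316 -128.4687]
  return _methods._mean(a, axis=axis, dtype=dtype,
  ret = ret.dtype.type(ret / rcount)
```

```bash
cat >> h.py <<'E'
def pick(xy,yaw,z,op=1.0):
    robot.move_gripper(op); robot.goto([*xy,.2],down(yaw)); robot.servo_line([*xy,z],speed=.12)
    robot.move_gripper(0); robot.dwell(.2); print("grip",robot.read_grip_width()*88,robot.read_finger_force())
    robot.servo_line([*xy,.21],speed=.15)
def place(xy,yaw,z):
    robot.goto([*xy,.21],down(yaw)); robot.servo_line([*xy,z+.03],speed=.15); robot.servo_line([*xy,z],speed=.03); robot.dwell(.2)
    print("place",robot.read_position(),robot.read_force(),robot.read_grip_width()*88)
    robot.move_gripper(1.0); robot.dwell(.2); robot.servo_line([*xy,.21],speed=.15)
E
python3 - <<'E'
from h import *
pick((.4465,-.0837),0,.039); place((.5807,-.2871),0,.0575)
K,T=cam("top"); im,d=robot.grab_frame("top"); cv2.imwrite("pics/t1.png",im[:,:,::-1]); print(robot.read_t())
E
```

```text
grip 37.27361293931936 29.286537766456604
place [ 0.5808 -0.2871  0.0577] [ 0.0064  0.0057 -1.2903] 37.252619506035856
14.25
```

View pics/t1.png

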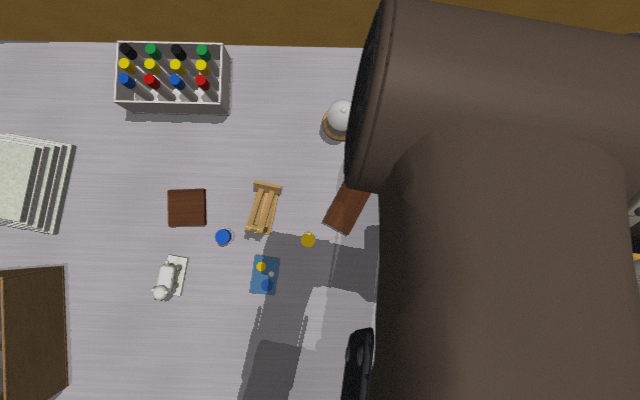

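The arm hides the right half of the view. The grip and placing readings look sound, so I'll carry on.

Run:
```python
from h import *
pick((.4446,-.2652),31.7,.039); place((.5753,.2739),3.7,.0575)
pick((.4266,.2952),-7.8,.028); place((.5855,-.0769),-27,.0465)
robot.goto([.53,.27,.25],down(0))
im,d=robot.grab_frame("top"); cv2.imwrite("pics/t2.png",im[:,:,::-1]); np.savez("pics/t2.npz",d=d,im=im)
im,d=robot.grab_frame("scene"); cv2.imwrite("pics/s2.png",im[:,:,::-1]); print(robot.read_t())
```

```text
grip 34.43019971661496 30.000063478946686
place [0.5754 0.274  0.0577] [-0.2363 -0.1049 -1.2736] 34.32608803387705
grip 0.7837682689400688 0.0
place [ 0.5856 -0.0769  0.0467] [0.1833 0.5806 0.1173] 0.7214375256725115
39.3167
```

View pics/t2.png

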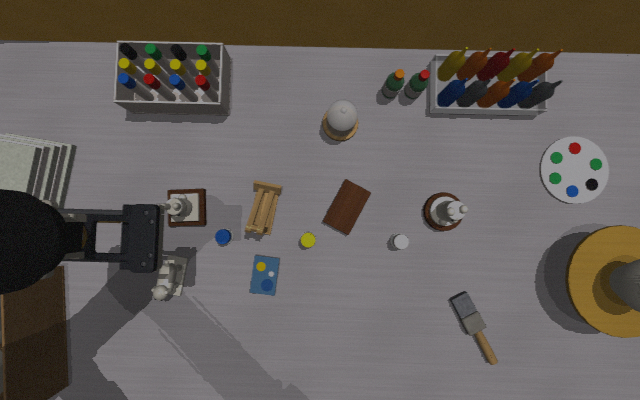

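View pics/s2.png

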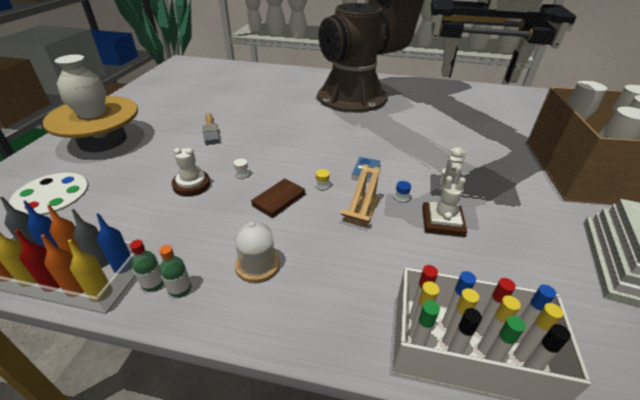

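Bear (443,211) and rabbit (187,208) stand on their plinths. The dog is still near (170,277): the fingers shut on nothing. I'll measure it again from a clear view and check the two placed figures.

Run:
```python
from h import *
robot.goto([.45,-.1,.25],down(0)); robot.dwell(.1); print(robot.read_force(),robot.read_grip_width())
K,T=cam("top"); im,d=robot.grab_frame("top"); P=cloud(K,T,d); cv2.imwrite("pics/t3.png",cv2.resize(im[190:310,100:260,::-1],None,fx=4,fy=4)); 
D0=np.load("pics/t2.npz")["d"]
for nm,C,lo,hi,keys in (("base",P,.022,.033,["square"]),("plinth",P,.012,.021,["square"]),("base",cloud(K,T,D0),.022,.033,["round"]),("plinth",cloud(K,T,D0),.012,.021,["round"]),("dog",P,.006,.09,["dog"]),("dogbase",P,.006,.013,["dog"]),("dogbody",P,.055,.066,["dog"])):
  for k in keys:
    p=C.reshape(-1,3); p=p[(np.hypot(p[:,0]-TOP[k][0],p[:,1]-TOP[k][1])<.062)&(p[:,2]>lo)&(p[:,2]<hi)]
    print(nm,k,len(p),*rect(p),cv2.minEnclosingCircle(np.float32(p[:,:2]*1e3)))
print(robot.read_t())
```

```text
[-0.3224 -0.7845 -0.2652] 0.9975270531749135
base square 410 [0.5729 0.2694] [65.5728 64.0483] -85.37833213806152 ((572.8659057617188, 269.305419921875), 45.79448699951172)
plinth square 511 [0.5752 0.2736] [81.4183 79.9233] -86.28172612190247 ((575.2315673828125, 273.1456298828125), 55.04125213623047)
base round 262 [ 0.5801 -0.2822] [63.0829 55.0738] 10.417055130004883 ((577.0619506835938, -284.52978515625), 35.643856048583984)
plinth round 389 [ 0.5804 -0.2837] [82.6926 76.655 ] 2.8961150646209717 ((580.2011108398438, -287.3431091308594), 42.25286865234375)
dog dog 1072 [0.4265 0.2948] [84.4327 44.0618] -7.5374755859375 ((426.74774169921875, 294.4496765136719), 45.45359420776367)
dogbase dog 377 [0.4265 0.2948] [84.4327 44.0618] -7.5374755859375 ((426.74774169921875, 294.4496765136719), 45.45359420776367)
dogbody dog 336 [0.4252 0.2956] [81.2376 32.9291] -3.6779022216796875 ((425.180908203125, 295.3433532714844), 40.78491973876953)
40.875
```

View pics/t3.png

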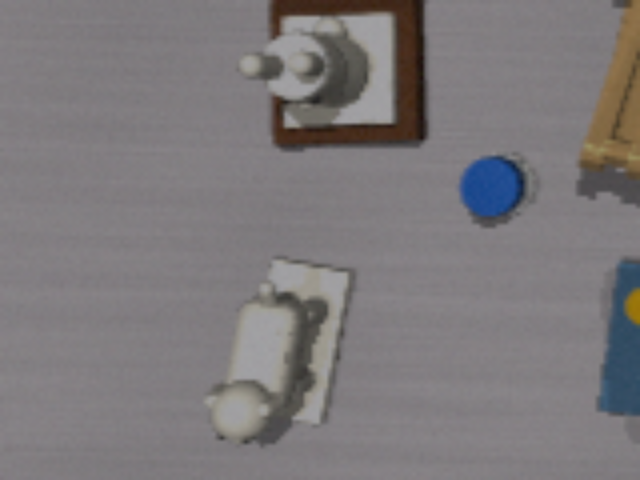

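Run:
```python
from h import *
K,T=cam("top"); im,d=robot.grab_frame("top"); D0=np.load("pics/t2.npz"); np.savez("pics/t3.npz",im=im,d=d)
# white base mask cast on z=.028 ; dark brown plinth for reference
for k,(I,D) in (("square",(im,d)),("round",(D0["im"],D0["d"]))):
    P=cloud(K,T,D)
    for lo,hi in((.0255,.0305),):
        m=(np.hypot(P[...,0]-TOP[k][0],P[...,1]-TOP[k][1])<.06)&(P[...,2]>lo)&(P[...,2]<hi)&(I.min(-1)>90)
        c,L,s,_=cv2.connectedComponentsWithStats(np.uint8(m)); m=L==1+s[1:,4].argmax()
        v,u=np.nonzero(m); p=cast(K,T,np.c_[u,v],.028); print(k,len(p),*rect(p),cv2.minEnclosingCircle(np.float32(p[:,:2]*1e3)))
xy=(.4265,.295)
robot.goto([*xy,.2],down(-7.6)); print(robot.read_position(),robot.read_grip_width())
robot.servo_line([*xy,.028],speed=.12); print(robot.read_position(),robot.read_tcp_rot(),robot.read_force())
I,_=robot.grab_frame("scene"); cv2.imwrite("pics/s4.png",cv2.resize(I[80:240,360:580,::-1],None,fx=3,fy=3))
print(robot.read_t())
```

```text
square 313 [0.575  0.2716] [59.5907 58.0763] 2.4341580867767334 ((574.9126586914062, 272.6656188964844), 40.72286605834961)
round 160 [ 0.5906 -0.2757] [60.0217 31.3147] -38.196895599365234 ((583.2611694335938, -285.0066223144531), 30.054548263549805)
[0.4268 0.2944 0.2002] 0.9960820683089084
[0.4268 0.2953 0.0286] [[ 0.9912 -0.1322  0.0007]
 [-0.1322 -0.9912  0.0008]
 [ 0.0005 -0.0009 -1.    ]] [ 0.0758  0.3922 -0.6114]
44.0417
```

View pics/s4.png

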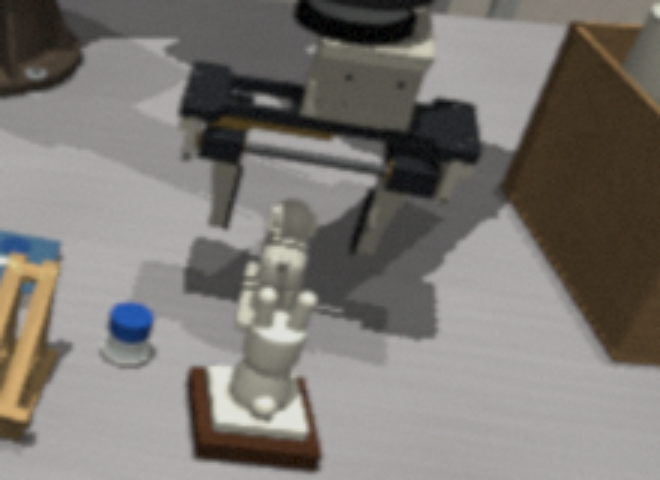

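Run:
```python
from h import *
v=robot.camera_info("scene")["view"];K,T=cam("scene")
def pr(p): 
    q=v[:3,:3]@p+v[:3,3]; u=K@q/q[2]; return (u[:2]-[360,80])*3
R=robot.read_tcp_rot(); t=robot.read_position(); print(t,robot.read_qpos(),robot.read_force())
for s in(-.044,0,.044): print(s,pr(t+R[:,1]*s))
for n,p in dict(dogc=(.4266,.295,0),body=(.4266,.295,.047),rabbase=(.575,.273,.028)).items(): print(n,pr(np.array(p)))
f,d=robot.grab_frame("scene"); P=cloud(K,T,d)
for (a,b) in ((225,215),(365,242)): 
    c=(a/3+360,b/3+80); print(P[int(c[1]),int(c[0])])
```

```text
[0.4268 0.2954 0.0287] [ 56.3788  15.4721 -30.6594   0.0078 -43.7966  26.0228] [ 0.4126 -0.0878  1.2957]
-0.044 [334.052  288.5645]
0 [274.5514 276.5718]
0.044 [216.6373 264.8989]
dogc [265.1145 305.9722]
body [279.8874 256.7157]
rabbase [253.9047 396.0024]
[0.4291 0.247  0.0805]
[0.4423 0.3445 0.08  ]
```

The scene depth puts the open fingertips near z≈0.07, while the TCP reads 0.029. I'll check the tip offset against the TCP directly, fingers open and shut, in clear air.

Run:
```python
from h import *
robot.servo_line([.4265,.295,.2],speed=.2); robot.goto([.47,.05,.3],down(0))
K,T=cam("scene")
for op in (1,.4,0):
    robot.move_gripper(op); t=robot.read_position(); I,d=robot.grab_frame("scene"); P=cloud(K,T,d)
    m=(np.abs(P[...,0]-t[0])<.03)&(np.abs(P[...,1]-t[1])<.08)&(P[...,2]>.15)&(d>0); p=P[m]
    print(op,t,"lowest",np.percentile(p[:,2],[0,.5,2]),p[p[:,2].argsort()[:4]])
    cv2.imwrite(f"pics/g{op}.png",I[:,:,::-1])
t=robot.read_position();K2,T2=cam("wrist"); I,d=robot.grab_frame("wrist"); Q=cloud(K2,T2,d); tb=Q[np.abs(Q[...,2])<.03]; print("table",np.median(tb[:,2]),robot.read_t())
```

```text
1 [0.4699 0.0509 0.2993] lowest [0.3375 0.3378 0.3385] [[0.4754 0.098  0.3375]
 [0.4814 0.0051 0.3376]
 [0.4812 0.0069 0.3377]
 [0.46   0.0065 0.3378]]
0.4 [0.47 0.05 0.3 ] lowest [0.3376 0.338  0.3398] [[0.4696 0.0706 0.3376]
 [0.4665 0.0319 0.3376]
 [0.4759 0.0767 0.3378]
 [0.4762 0.0785 0.338 ]]
0 [0.47 0.05 0.3 ] lowest [0.338  0.3382 0.3395] [[0.4782 0.0464 0.338 ]
 [0.4776 0.05   0.3381]
 [0.4769 0.0535 0.3382]
 [0.4775 0.0517 0.3382]]
table -0.0005859747471003707 48.3333
```

```bash
python3 -c "
import cv2,numpy as np
cv2.imwrite('pics/g.png',np.hstack([cv2.resize(cv2.imread(f'pics/g{o}.png')[0:200,230:430],None,fx=2,fy=2) for o in (1,0)]))"
```

```text
(no output)
```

View pics/g.png

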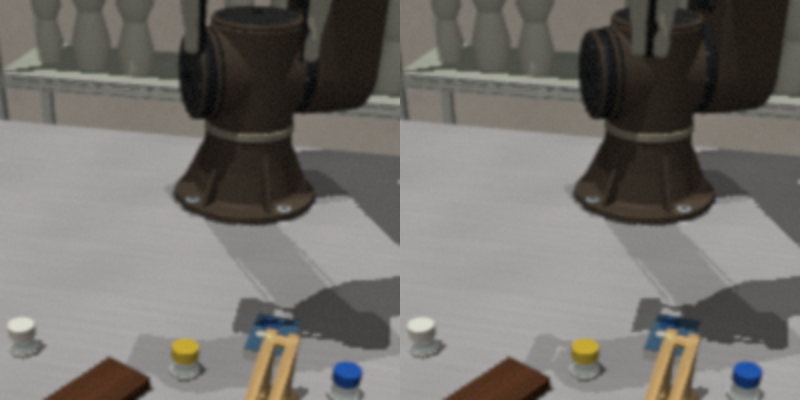

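The fingertips actually sit about 38 mm behind the reported TCP, open or shut. So the bear and rabbit were held by their ears, and the dog grip closed above its back. I'll correct for this and redo the dog, stepping down with force checks.

```bash
cat >> h.py <<'E'
TIP=.0377 # real fingertips lie this far behind the reported TCP
def stepdown(xy,zs,lim=8):
    for z in zs:
        f0=robot.read_force(); robot.servo_line([*xy,z],speed=.05); f=robot.read_force()
        if abs(f[2])>lim: print("force stop",z,f); return False
    return True
E
python3 - <<'E'
from h import *
xy=(.4265,.295); z=.028-TIP
robot.move_gripper(1.0); robot.goto([*xy,.12],down(-7.6)); robot.servo_line([*xy,.025],speed=.12)
if stepdown(xy,(.01,0,z)):
    robot.move_gripper(0); robot.dwell(.2); print("grip",robot.read_grip_width()*88,robot.read_finger_force(),robot.read_force())
    if robot.read_grip_width()*88>20:
        robot.servo_line([*xy,.13],speed=.15)
        xy=(.5855,-.0769); robot.goto([*xy,.13],down(-27)); robot.servo_line([*xy,z+.045],speed=.12); robot.servo_line([*xy,z+.0187],speed=.04); robot.dwell(.2)
        print(robot.read_position(),robot.read_force(),robot.read_grip_width()*88)
        robot.move_gripper(1.0); robot.dwell(.2); robot.servo_line([*xy,.12],speed=.15)
        robot.goto([.555,-.18,.19],down(0)); robot.dwell(.2)
        K,T=cam("wrist"); I,d=robot.grab_frame("wrist"); np.savez("pics/w5.npz",I=I,P=cloud(K,T,d),K=K,T=T); cv2.imwrite("pics/w5.png",I[:,:,::-1])
print(robot.read_t())
E
```

```text
grip 32.178451942729026 29.863560497760773 [0.122  0.8323 0.097 ]
[ 0.5856 -0.0769  0.009 ] [ 0.1932  0.9709 -1.1554] 32.27767902042212
61.7417
```

View pics/w5.png

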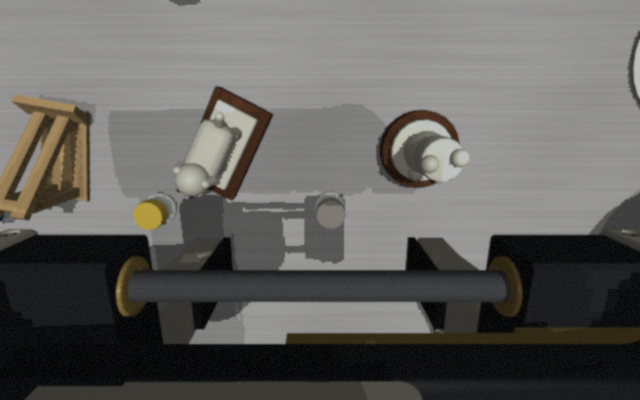

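The dog sits on the oblong plinth around (240,143) and the bear on the round one around (420,148). I'll measure their centring and check reach for the tilted canvas pose.

```bash
cat >> h.py <<'E'
SEAT=np.array([.586,.1035,.0449]); _h=np.radians(169.8); EX=np.array([np.cos(_h),np.sin(_h),0]); S=np.radians(35)
N=-np.sin(S)*EX+np.array([0,0,np.cos(S)]); U=np.cos(S)*EX+np.array([0,0,np.sin(S)])
RT=np.c_[-U,np.cross(-N,-U),-N]
CZ=.004-TIP
E
python3 - <<'E'
from h import *
f=np.load("pics/w5.npz"); I,P,K,T=f["I"],f["P"],f["K"],f["T"]; P=P+[0,0,.0007]
def fit(p): 
    A=np.c_[2*p,np.ones(len(p))]; s=np.linalg.lstsq(A,(p**2).sum(1),rcond=None)[0]; return s[:2],np.sqrt(s[2]+s[:2]@s[:2])
for nm,lo,z in(("bearbase",.0255,.028),("roundplinth",.0155,.018)):
    m=(np.hypot(P[...,0]-.58,P[...,1]+.287)<.06)&(P[...,2]>lo)
    c=max(cv2.findContours(np.uint8(m),cv2.RETR_EXTERNAL,cv2.CHAIN_APPROX_NONE)[0],key=len)[:,0]; p=cast(K,T,c,z)[:,:2]
    p=p[(p[:,1]>-.29)]; r0=np.hypot(*(p-[.58,-.287]).T); 
    for _ in range(3): ce,r=fit(p); e=np.hypot(*(p-ce).T)-r; p=p[np.abs(e)<.002]
    print(nm,ce,r,len(p))
for nm,lo,hi in(("dogbase",.0255,.031),("oblong",.0155,.021)):
    m=(np.hypot(P[...,0]-.585,P[...,1]+.077)<.065)&(P[...,2]>lo)&(P[...,2]<hi); print(nm,m.sum(),*rect(P[m]))
for off in(.1,.05,.0): print(robot.ik(SEAT+N*(CZ+off),RT),robot.ik(SEAT+N*(CZ+off),RT@np.diag([-1,-1,1])))
print(robot.ik([.4325,.0979,CZ],down(-5.7)))
E
```

```text
bearbase [0. 0.] 0.0 0
roundplinth [0. 0.] 0.0 0
dogbase 1343 [ 0.5863 -0.0767] [83.5688 43.7612] -27.660457611083984
oblong 1880 [ 0.5858 -0.077 ] [105.9119  64.037 ] -26.897506713867188
[  16.0721   43.7009   25.279   -15.1189 -103.2446   64.4418] [  16.0721   43.7009   25.279   -15.1189 -103.2446 -115.5582]
[ 16.9564  43.0869  18.4347 -15.2937 -97.0165  65.2947] [  16.9564   43.0869   18.4347  -15.2937  -97.0165 -114.7053]
[ 17.8881  43.0068  12.3604 -15.6702 -91.0196  66.1006] [  17.8881   43.0068   12.3604  -15.6702  -91.0196 -113.8994]
[ 38.3824  15.417  -43.4222   0.     -31.1608  45.9176]
```

The dog is 0.6 mm and 0.8° off. Now the canvas.

Run:
```python
from h import *
f=np.load("pics/w5.npz"); P,K,T=f["P"]+[0,0,.0007],f["K"],f["T"]
def fit(p): 
    A=np.c_[2*p,np.ones(len(p))]; s=np.linalg.lstsq(A,(p**2).sum(1),rcond=None)[0]; return s[:2],np.sqrt(s[2]+s[:2]@s[:2])
for nm,lo,z,R in(("bearbase",.0235,.028,.032),("roundplinth",.0135,.018,.042)):
    m=(np.hypot(P[...,0]-.58,P[...,1]+.287)<.06)&(P[...,2]>lo)&(P[...,2]<.1)
    c=max(cv2.findContours(np.uint8(m),cv2.RETR_EXTERNAL,cv2.CHAIN_APPROX_NONE)[0],key=len)[:,0]; p=cast(K,T,c,z)[:,:2]
    p=p[np.abs(np.hypot(*(p-[.5807,-.287]).T)-R)<.005]; ce,r=fit(p); print(nm,ce,r,len(p))
xy=(.4325,.0979)
robot.goto([*xy,.12],down(-5.7)); robot.servo_line([*xy,.02],speed=.12)
if stepdown(xy,(-.015,CZ+.006,CZ)):
    robot.move_gripper(0); robot.dwell(.2); w=robot.read_grip_width()*88; print("grip",w,robot.read_finger_force(),robot.read_force())
    if w>40:
        robot.servo_line([*xy,.15],speed=.15); robot.goto(SEAT+N*(CZ+.08)+U*.004,RT)
        robot.servo_line(SEAT+N*(CZ+.012)+U*.004,speed=.1); robot.dwell(.1)
        print(robot.read_force(),robot.read_grip_width()*88)
        I,d=robot.grab_frame("scene"); cv2.imwrite("pics/s6.png",cv2.resize(I[100:250,280:480,::-1],None,fx=4,fy=4))
print(robot.read_t())
```

```text
bearbase [ 0.5815 -0.2866] 0.03203236925247549 145
roundplinth [ 0.581  -0.2875] 0.04148005514012999 198
grip 53.97490140455889 30.000466145575047 [ 0.1236 -0.2555  2.3595]
[ 0.0572 -0.1996 -0.475 ] 53.81249757916887
69.575
```

View pics/s6.png

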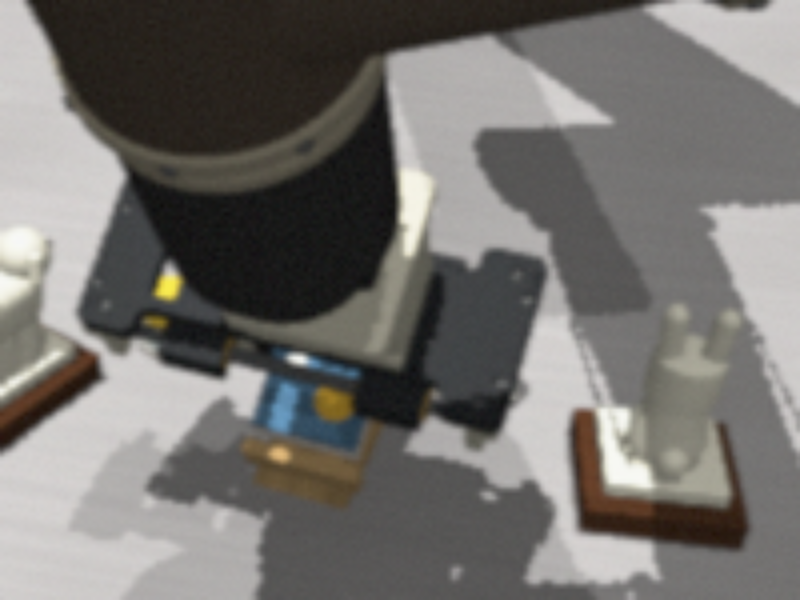

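The bear is 1 mm off centre. The canvas is held over the slats, just inside the lip near (300,430). Now I'll lower it until contact and slide it down to the lip.

Run:
```python
from h import *
f0=np.array(robot.read_force())
a=.012
for a in (.006,.003,.002,.001,0,-.001,-.002):
    robot.servo_line(SEAT+N*(CZ+a)+U*.004,speed=.03); robot.dwell(.1); f=robot.read_force()-f0
    print("n",a,f@N,f@U)
    if f@N>3: break
for b in np.arange(.003,-.0061,-.001):
    robot.servo_line(SEAT+N*(CZ+a)+U*b,speed=.03); robot.dwell(.1); f=robot.read_force()-f0
    print("u",b,f@N,f@U)
    if f@U>7: break
robot.move_gripper(1.0); robot.dwell(.3); p=robot.read_position()
robot.servo_line(p+N*.1,speed=.12); robot.goto([.45,-.1,.25],down(0)); robot.dwell(.1)
K,T=cam("top"); I,d=robot.grab_frame("top"); np.savez("pics/t7.npz",I=I,P=cloud(K,T,d)); cv2.imwrite("pics/t7.png",cv2.resize(I[160:260,150:310,::-1],None,fx=5,fy=5))
P=cloud(K,T,d); q=P-SEAT; V=np.cross(N,U); n,u,v=q@N,q@U,q@V
m=(np.abs(n-.016)<.004)&(np.abs(u)<.06)&(np.abs(v)<.045)
c,s,an=cv2.minAreaRect(np.float32(np.c_[u[m],v[m]]*1e3)); print("canvas u,v mm",c,s,an,"n",np.median(n[m]),m.sum())
print(robot.read_t())
```

```text
n 0.006 0.8574726886592097 0.8030345346654248
n 0.003 0.6487719181087361 1.6313479678741352
n 0.002 0.1812518646013164 0.6393262841525069
n 0.001 -0.46501678369724697 1.5439049115728327
n 0 0.9508307197056591 1.1295600984977898
n -0.001 7.307053643422237 2.5029940425866517
u 0.003 6.812679345552272 4.037230747667493
u 0.002 7.355453785749116 4.029660485279882
u 0.001 7.239871569432594 5.039986285310976
u 0.0 6.89925244310817 4.882059661741237
u -0.001 8.738338191060862 9.875361827859344
canvas u,v mm (-2.7581748962402344, -0.5479068756103516) (59.34616470336914, 90.16499328613281) 88.81970977783203 n 0.016147271546659032 923
76.9667
```

View pics/t7.png

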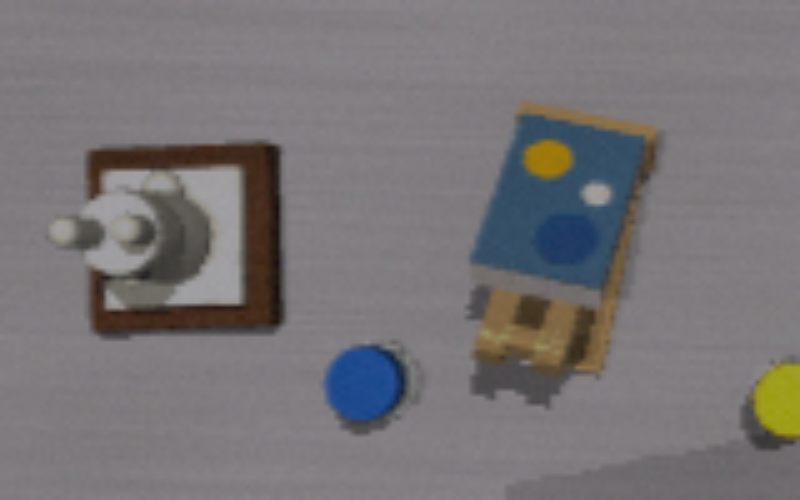

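The canvas lies flat with its painted face out, against the lip, about 0.5 mm off centre. The rabbit is within 2 mm of its plinth's centre and in line with it. Handing in.

Run:
```python
from h import *
print(robot.job_done(), robot.read_t())
```

```text
the job is handed in; nothing more can be done
the job is handed in; nothing more can be done
```

I handed the job in at about 77 s, with all three figures upright on their matching plinths (within about 2 mm and 1–2° where measured), the canvas painted face out against the easel lip, and the dome not touched. The real fingertips sit about 38 mm behind the stated TCP, so the bear and rabbit were carried by their ears and the first dog grip closed on air; I corrected for this before placing the dog and canvas.

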